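# Mist the rearing box

## Robot

A 7-joint arm with a two-finger parallel gripper is mounted at the origin on the work surface. World frame = base frame: x ahead of the robot, y to its left, z up, the work surface at z = 0. Lengths are in m, angles in rad, forces in N, time in s.
With the tool pointing down it reaches from about 0.425 to 0.95 m from the base axis. Payload 4.7 kg.
Tool frame: the origin (TCP) lies midway between the tips of the shut fingers; the grasp point (between the pads) lies 19 mm behind it; z points along the fingers, y is the line along which they close (so a half turn about z gives the same grasp; the last joint's range is limited). The gripper opens to 85 mm and grips with 20 to 120 N. Pads are 22 mm wide; open, the fingers measure 114 mm over their backs; the gripper's body (76 mm by 85 mm) begins 54 mm behind the grasp point. The pads swing forward as they close: fully open they stand 13 mm farther back than shut.
Start: joints at [-0.029, 0.469, -0.049, 1.532, 0.024, 1.141, -0.082], TCP at [0.675, 0, 0.231] pointing down, gripper open.
Joint ranges: [-2.59, 2.59], [-0.33, 1.99], [-1.39, 1.29], [0.1, 2.45], [-1.04, 4.18], [0.21, 1.99], [-2.66, 2.66]. Speed limits (rad/s): [2.57, 2.57, 3.14, 3.14, 3.14, 3.14, 3.14].

## Interface

Orientations are given as a unit quaternion [x, y, z, w].
In Python, from rig import env, eoat, ik, vision, order, readout gives the robot as it stands. Calls block until the motion is done:
- env.move_to(position, orientation): joint-space move of the TCP to a pose.
- env.move_linear(position, vel=0.15, frame=None, stop_force=None): straight line of the TCP; frame=None keeps the orientation; vel is the mean speed in m/s. With stop_force (N) it stops when the force on the tool has changed by that much, and returns True; else False.
- env.goto_joints(angles): joint-space move.
- eoat.move_gripper(opening, newtons=None): finger opening in m; newtons is the grip in N (None keeps the last); returns when the fingers have stopped.
- env.sleep(seconds).
- ik(position, orientation): joint angles nearest the present ones, or None.
- vision.camera(name): name is "scene" or "side" or "wrist"; returns the picture (420x560x3 uint8, red, green, blue); there is no depth.
- vision.camera_info(name): a dict with "camera_matrix" (3x3 intrinsics, pixels), "origin" and "attitude" of the camera in the world. Camera axes: x right, y down, z forward; pixel columns grow to the right and rows downward; lengths in m; the calibration is good to about 2 mm. A picture is of the moment at which its call begins: read the wrist's pose just before it. camera_info takes no time and is no camera call; for the wrist camera it gives the pose at the moment of the call.
A pose or a line that the arm cannot do raises env.MotionError and nothing moves.
- order.close_job(): hands the job in; it is judged then, once.
Readings, each from a call of its own:
- readout.read_time_s(): time.
- readout.read_qpos(): joint angles.
- readout.read_joint_velocities(): joint speeds.
- readout.read_tau(): joint torques, N m.
- readout.read_tool_pos(): TCP position.
- readout.read_tool_rot(): TCP orientation.
- readout.read_contact_force(): force on the tool from outside, world axes, zero at the start.
- readout.read_ft_torque(): the same for the moment, N m.
- readout.read_finger_gap(): finger opening in m.
- readout.read_grip_force(): force on a finger pad.
Only numpy, scipy, OpenCV 4.12 (cv2) and the standard library are available. Lean on these libraries where they do the work, as an engineer would, in place of code of your own. Each camera call takes 0.05 s, during which the arm holds its last target. There are 200 camera calls.

## Task

Mist the rearing box: first lift the grey dish off its lid and set it down gently, upright and in the middle of the round cork mat. Then swing the lid open until it rests back on its stop, and only after that give the clamped spray bottle at least two full squeezes of its trigger, holding each for about half a second and letting the trigger spring right back after each. Keep the dish level, leave everything else on the shelf where it is, and leave the lid open and the dish on the mat.

Things in the scene. Friction and masses are not known exactly. Their poses are not given: they have to be found in the camera images.
- rearing_box: Fixed grey plastic box, 150 (its x) by 180 (its y) by 80 mm high, walls 5 mm; origin at the centre of its underside. Its +x side is the hinged one, its -x side faces the robot; yaw varies. The shut lid on it is 8 mm thick: its top is 88.5 mm above the table.
- lid (a joint): Angle of the white lid in rad: 0 shut, 1.9 open on its stop (tipped back beyond upright). It swings up about its far edge and falls shut if let go much below 1.6, falls on to its stop beyond that. It weighs about 150 g.
- lid_handle (a point): Grip point of the black knob on top of the lid (a round knob on a stem), 35 mm above the lid top and 30 mm in from its front edge, in the middle of its width; moves with the lid. Its head is 28 mm across, from 25 to 43 mm above the lid top.
- lid_hinge (a point): Point on the lid's hinge axis (middle of the box's far, +x, top edge); the hinge axis runs along the box's y.
- dish: Loose round grey ceramic dish, straight-sided, 64 mm outer diameter, 28 mm high, wall 5 mm, about 140 g, open at the top, standing on the shut lid at the start; origin at the centre of its underside.
- mat: Fixed round cork mat, 120 mm diameter, 5 mm thick, on the table to one side (left or right); origin at the centre of its underside.
- spray_bottle: Glass spray bottle, 70 mm thick, lying strapped in a wooden cradle, all fixed. Origin on the table below the place to squeeze; x runs from the bottle's foot to its head, y the way the nozzle points (to the box). Bottle axis 115 mm up; glass from x -180 to -45; square black grip 24 mm wide (y -12 to 12), x -34 to 40; head 62 mm wide, x 40 to 78; nozzle to y 55. Base 100 wide, 15 high.
- trigger (a joint): Angle of the sprung trigger in rad: 0 at rest, 0.42 squeezed home; springs back by itself. A grey bar 66 mm long, 8 thick, 22 high, on an upright hinge at x 45, y 22 mm of the bottle's frame, 115 mm up; at rest it slopes out to its free end at x -15, y 49; squeezed home it lies along the grip (y 18 to 26). About 11 N at the free end.
- squeeze_point (a point): Midway between the back of the grip and the front of the resting trigger, 115 mm up (bottle frame x 0, y 16.5 mm). Here grip and trigger together are 59 mm wide along the bottle's y at rest, 38 mm squeezed home (then centred at y 7 mm, as the grip is fixed).
- hide: Bystander: brown resin hide cave, a dome 104 mm across and 56 mm high; origin at the centre of its underside.
- tub: Bystander: green insect tub with twist cap, 80 mm across, 91 mm high, standing just beyond the mat; origin at the centre of its underside.
- jar: Bystander: glass jar, 60 mm across, 120 mm high, standing just before the mat; origin at the centre of its underside.
- tin: Bystander: small aluminium tin, 36 mm across, 40 mm high, between the box and the spray bottle; origin at the centre of its underside.
- tongs: Bystander: steel feeding tongs 180 mm long, lying flat (9 mm high) before the box; origin under the middle.
- hygrometer: Bystander: round white hygrometer, 48 mm across, 16 mm high, beyond the spray bottle's head; origin at the centre of its underside.
Not all that is in view belongs to the job. Of the things like the dish, leave any that is purple; of the rest the smaller one is meant. Leave any blue look-alike of the rearing_box alone.

How it is judged:
By the outcome, as a careful person would: the job done as asked, in the order asked, and still so for the second after the job is handed in, with the robot touching nothing.
It also fails if it takes over 72 s, if anything falls off the work surface, if the arm or the gripper's body presses on something with over 40 N, if the wrist force passes 120 N, or if a joint passes its speed limit or range.

## Working session

There is one attempt and no reset: what is moved stays moved. The work goes in short steps, each a Python script; the robot and the scene stay as the last script left them, time stands still between calls to the robot, and variables do not carry over. Pictures are saved under pics/ and viewed, at most 10 in all, crops included, and the job is handed in when it is done.

```bash
ls; mkdir -p pics; python3 - <<'E'
from rig import env, eoat, ik, vision, order, readout
import cv2,numpy as np
for n in ["scene","side","wrist"]:
    i=vision.camera_info(n); print(n,i)
    im=vision.camera(n); cv2.imwrite(f"pics/{n}0.png",im[:,:,::-1])
a=cv2.imread("pics/scene0.png");b=cv2.imread("pics/side0.png")
print(readout.read_time_s(), readout.read_tool_rot())
E
```

```text
pics
scene {'camera_matrix': array([[402.18365549,   0.        , 283.87074804],
       [  0.        , 402.18365549, 207.15644374],
       [  0.        ,   0.        ,   1.        ]]), 'origin': array([ 1.10912807, -0.31496712,  0.85801552]), 'attitude': array([ 0.78511608,  0.48474192, -0.20779119, -0.32471655])}
side {'camera_matrix': array([[509.69494175,   0.        , 281.57519277],
       [  0.        , 509.69494175, 212.16240639],
       [  0.        ,   0.        ,   1.        ]]), 'origin': array([ 0.03117979, -0.86988737,  1.23145282]), 'attitude': array([ 0.9181408 , -0.20878954,  0.07174149, -0.32905555])}
wrist {'camera_matrix': array([[337.70588842,   0.        , 277.15653202],
       [  0.        , 337.70588842, 205.35361317],
       [  0.        ,   0.        ,   1.        ]]), 'origin': array([0.67536411, 0.08317993, 0.37345546]), 'attitude': array([ 9.86950867e-01, -4.61309026e-04, -1.15253459e-03,  1.61016910e-01])}
0.15 [ 7.07089494e-01  7.07123685e-01 -5.41275913e-04 -4.99255940e-04]
```

View pics/scene0.png

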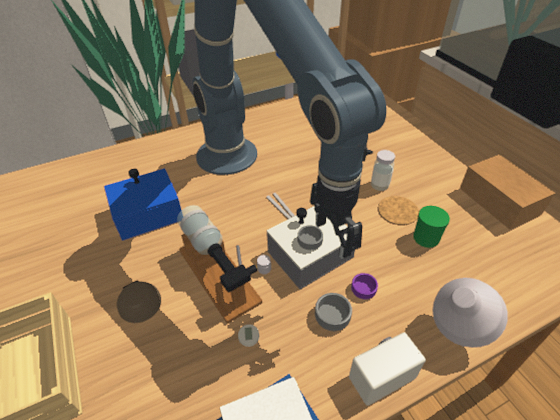

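View pics/side0.png

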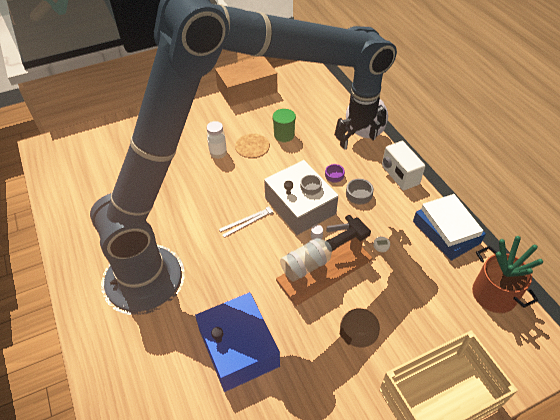

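View pics/wrist0.png

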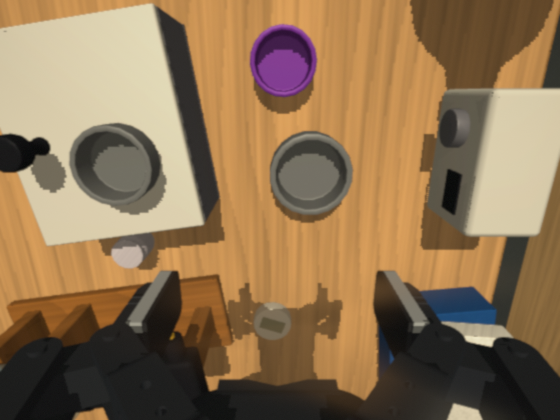

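Candidates for the dish:
- Grey dish on the white lid: scene (311,236), wrist (115,163), side (311,184).
- Larger grey bowl on the table: scene (333,311), wrist (311,173).
- Purple dish: scene (364,286), wrist (283,60). Excluded by its colour.

I choose the one on the lid. The blue box at scene (143,203) is the decoy. The mat is at scene (399,210), the jar at (383,170), the tub at (431,227), and the bottle's trigger at about (238,255).

```bash
cat > h.py <<'E'
from rig import env, eoat, ik, vision, order, readout
import cv2, numpy as np
from scipy.spatial.transform import Rotation as R
def ray(info,px):
    K=info["camera_matrix"]; d=np.linalg.inv(K)@np.array([px[0],px[1],1.])
    d=R.from_quat(info["attitude"]).apply(d); return info["origin"],d/np.linalg.norm(d)
def plane(info,px,z):
    o,d=ray(info,px); return o+d*(z-o[2])/d[2]
def tri(*obs):
    A=np.zeros((3,3));b=np.zeros(3)
    for i,p in obs:
        o,d=ray(i,p);P=np.eye(3)-np.outer(d,d);A+=P;b+=P@o
    x=np.linalg.solve(A,b)
    res=[np.linalg.norm((np.eye(3)-np.outer(d,d))@(x-o)) for o,d in [ray(i,p) for i,p in obs]]
    return x,max(res)
def proj(info,X):
    c=R.from_quat(info["attitude"]).inv().apply(np.asarray(X)-info["origin"]); p=info["camera_matrix"]@c; return p[:2]/p[2]
def down(yaw):  # tool z down, tool y (closing line) at angle yaw in world xy
    y=np.array([np.cos(yaw),np.sin(yaw),0]);z=np.array([0,0,-1.]);x=np.cross(y,z)
    return R.from_matrix(np.c_[x,y,z]).as_quat()
E
python3 - <<'E'
from h import *
S,D,W=[vision.camera_info(n) for n in ("scene","side","wrist")]
np.set_printoptions(precision=3,suppress=True)
def t(n,s,d): print(n,*tri((S,s),(D,d)))
t("dish",(311,236),(311,184)); t("knob",(301,214),(289,186)); t("mat",(399,210),(252,146))
t("jar",(385,158),(215,128)); t("tub",(432,213),(284,115)); t("tin",(264,260),(317,230)); t("hyg",(249,335),(382,244))
for n,p in dict(mat=(399,210)).items(): print(n,plane(S,p,.005))
for p in [(268,238),(302,267),(354,240)]: print("lid",plane(S,p,.0885))
for p in [(115,163)]: print("wdish",plane(W,p,.116))
print("wlid", [plane(W,p,.0885)[:2] for p in [(153,5),(205,222),(48,244)]])
print("big dish d",plane(W,(270,175),.028)-plane(W,(352,175),.028),"small",plane(W,(70,163),.1165)-plane(W,(159,163),.1165))
print("base",[plane(S,p,.015)[:2] for p in [(182,240),(231,318),(261,297)]])
E
```

```text
dish [0.548 0.027 0.109] 0.0020012384777832936
knob [0.48  0.036 0.122] 0.0006295251866770908
mat [0.496 0.362 0.001] 0.001535358281564349
jar [0.378 0.377 0.112] 0.0015057569761610394
tub [0.616 0.352 0.102] 0.0008233036493343104
tin [ 0.511 -0.088  0.037] 0.0018227596759069493
hyg [ 0.671 -0.198  0.009] 0.0017709965057219944
mat [0.498 0.36  0.005]
lid [ 0.488 -0.062  0.089]
lid [ 0.607 -0.028  0.089]
lid [0.592 0.127 0.089]
wdish [0.55  0.031 0.116]
wlid [array([0.583, 0.145]), array([ 0.609, -0.028]), array([ 0.462, -0.05 ])]
big dish d [-0.086  0.     0.   ] small [-0.069  0.     0.   ]
base [array([ 0.328, -0.253]), array([ 0.614, -0.219]), array([ 0.594, -0.133])]
```

```bash
cat > cap.py <<'E'
from h import *
import pickle
out={}
W0=readout.read_tool_rot()
for n,p in dict(A=(.56,-.03,.34),B=(.52,-.19,.34),C=(.53,.26,.30)).items():
    try:
        env.move_to(np.array(p),down(0.0))
    except env.MotionError as e: print(n,e); continue
    env.sleep(.3)
    i=vision.camera_info("wrist"); im=vision.camera("wrist"); out[n]=(i,im)
    cv2.imwrite(f"pics/w{n}.png",im[:,:,::-1])
pickle.dump(out,open("cap.pkl","wb")); print(readout.read_time_s(),out.keys())
if "A" in out:
    cv2.imwrite("pics/AB.png",cv2.resize(np.vstack([out[k][1] for k in "AB"])[:,:,::-1],None,fx=.7,fy=.7))
E
python3 cap.py
```

```text
4.2417 dict_keys(['A', 'B', 'C'])
```

View pics/wA.png

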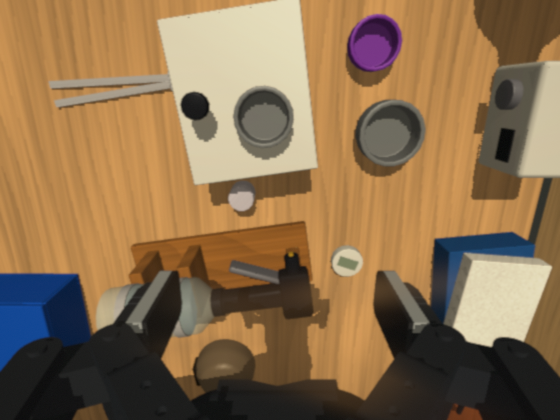

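View pics/wB.png

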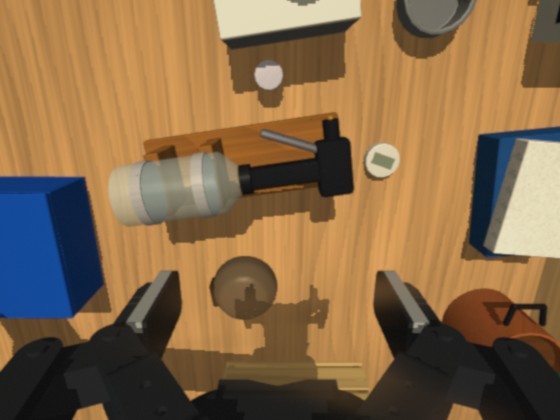

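View A shows the white lid with corners (160,19), (298,0), (316,166), (194,184), the dish at (263,116) and the knob at (194,106). View B shows the trigger bar from (263,132) to (316,149), the black grip at about (280,175) and the nozzle tip at (331,118). Next I refine these with masks.

```bash
cat > meas.py <<'E'
from h import *
import pickle
np.set_printoptions(precision=4,suppress=True)
o=pickle.load(open("cap.pkl","rb")); S,D=[vision.camera_info(n) for n in("scene","side")]
def big(m,near):
    n,l,st,c=cv2.connectedComponentsWithStats(m.astype(np.uint8)); 
    ok=[k for k in range(1,n) if st[k,4]>20]; k=min(ok,key=lambda k:np.hypot(*(c[k]-near)))
    return l==k
# lid
iA,A=o["A"]; hsv=cv2.cvtColor(A,cv2.COLOR_RGB2HSV)
m=(hsv[...,1]<60)&(hsv[...,2]>150); m=big(m,(230,70))
cn=max(cv2.findContours(m.astype(np.uint8),0,1)[0],key=cv2.contourArea)
hull=cv2.convexHull(cn); q=cv2.approxPolyDP(hull,8,True)[:,0]; print("lid px",q.tolist())
lw=np.array([plane(iA,p,.0885)[:2] for p in hull[:,0]]).astype(np.float32)
r=cv2.minAreaRect(lw*1000); print("lid rect",r)
print([plane(iA,p,.0885)[:2] for p in q])
# dish rim
def dish(i,im,near,z):
    h=cv2.cvtColor(im,cv2.COLOR_RGB2HSV); m=(h[...,1]<70)&(h[...,2]<150)&(h[...,2]>55)
    b=big(m,near); c=max(cv2.findContours(b.astype(np.uint8),0,1)[0],key=cv2.contourArea)
    e=cv2.fitEllipse(cv2.convexHull(c)); return e
e=dish(iA,A,(263,116),.1165); print("dishA",e,plane(iA,e[0],.1165))
i0=W0={'camera_matrix':iA["camera_matrix"],'origin':np.array([0.67536411,0.08317993,0.37345546]),'attitude':np.array([9.86950867e-01,-4.61309026e-04,-1.15253459e-03,1.61016910e-01])}
w0=cv2.imread("pics/wrist0.png")[:,:,::-1].copy(); e0=dish(i0,w0,(115,163),.1165); print("dish0",e0,plane(i0,e0[0],.1165))
print("dish tri",tri((iA,e[0]),(i0,e0[0])),"lidcorner tri",tri((iA,(316,166)),(i0,(205,222))))
# knob
def blob(i,im,near,t):
    b=big(im.max(2)<t,near); ys,xs=np.nonzero(b); return (xs.mean(),ys.mean()),(xs.min(),xs.max(),ys.min(),ys.max())
k,bb=blob(iA,A,(194,106),60); print("knobA",k,bb,plane(iA,k,.0885+.04))
# mat
iC,C=o["C"]; h=cv2.cvtColor(C,cv2.COLOR_RGB2HSV)
p=proj(iC,(.497,.361,.005)); print("mat proj",p); 
sc=cv2.cvtColor(vision.camera("scene"),cv2.COLOR_RGB2HSV)
x,y=p.astype(int); print("mat hsv",h[y,x],"wood",h[min(y+90,419),x])
# bottle black in B
iB,B=o["B"]; m=B.max(2)<45
b=big(m,(300,168)); ys,xs=np.nonzero(b); print("black",xs.min(),xs.max(),ys.min(),ys.max())
for c in range(244,322,6):
    r=ys[xs==c]; 
    if len(r):print(c,r.min(),r.max(),end="; ")
print()
for c in range(322,358,4):
    r=ys[xs==c]; 
    if len(r):print(c,r.min(),r.max(),end="; ")
print()
for n in ["wC"]: pass
cv2.imwrite("pics/Bc.png",np.hstack([cv2.resize(B[100:220,225:365],None,fx=3,fy=3),cv2.resize(C,(480,360))[:, :380]])[:,:,::-1])
E
python3 meas.py
```

```text
lid px [[316, 166], [195, 183], [58, 106], [50, 82], [160, 20], [298, 0]]
lid rect ((455.1275634765625, 37.518470764160156), (281.0037536621094, 178.1071319580078), 8.156767845153809)
[array([ 0.606 , -0.0292]), array([ 0.4614, -0.0499]), array([0.3148, 0.039 ]), array([0.3113, 0.0643]), array([0.4386, 0.1246]), array([0.5815, 0.1426])]
dishA ((263.7257995605469, 121.94063568115234), (61.364830017089844, 71.71923065185547), 172.18235778808594) [0.5461 0.0238 0.1165]
dish0 ((118.38117218017578, 167.44288635253906), (82.6803970336914, 103.90776062011719), 127.29281616210938) [0.5518 0.0281 0.1165]
dish tri (array([0.5451, 0.0238, 0.1019]), np.float64(0.0011968646426721206)) lidcorner tri (array([ 0.6071, -0.0313,  0.0798]), np.float64(0.00032356606531045703))
knobA (np.float64(194.69787985865725), np.float64(105.80388692579506)) (np.int64(182), np.int64(207), np.int64(93), np.int64(119)) [0.4775 0.0406 0.1285]
mat proj [249.1482  76.1633]
mat hsv [ 16 167 182] wood [ 16 149 187]
black 239 352 119 196
244 166 194; 250 167 193; 256 167 188; 262 166 187; 268 165 187; 274 164 186; 280 164 185; 286 163 184; 292 162 183; 298 161 183; 304 160 182; 310 159 182; 316 142 181; 
322 140 195; 326 120 196; 330 121 195; 334 119 194; 338 132 193; 342 138 193; 346 139 192; 350 161 191;
```

View pics/Bc.png

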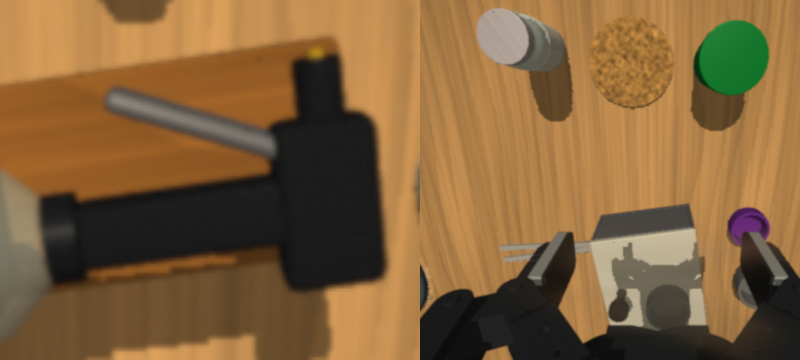

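Crop: the grey trigger bar's free end is at B pixel (262.5,132.7), and it enters the head at (316.7,147.3). In C the mat is at (246,72), with the jar to its left and the tub to its right, both clear in y.

```bash
python3 - <<'E'
from h import *
import pickle
np.set_printoptions(precision=4,suppress=True)
o=pickle.load(open("cap.pkl","rb")); (iA,A),(iB,B),(iC,C)=o["A"],o["B"],o["C"]; S,D=[vision.camera_info(n) for n in("scene","side")]
# mat: texture/colour mask in C
h=cv2.GaussianBlur(cv2.Laplacian(cv2.cvtColor(C,cv2.COLOR_RGB2GRAY),cv2.CV_32F)**2,(0,0),4)
m=(h>h[60:85,235:260].mean()*.35).astype(np.uint8); n,l,st,c=cv2.connectedComponentsWithStats(m); k=l[72,246]; print("mat tex",st[k],c[k])
print("mat C",plane(iC,(246,72),.005),"tri",tri((iC,(246,72)),(S,(399,210)),(D,(252,146))))
# bottle
up=[plane(iB,p,.103) for p in [(262,166),(310,159)]]; lo=[plane(iB,p,.127) for p in [(262,187),(310,182)]]
v=[np.arctan2(*(q[1]-q[0])[[1,0]]) for q in(up,lo)]; print("yaw",v,up,lo)
fe=plane(iB,(262.5,132.7),.124); he=plane(iB,(316.7,147.3),.124); feA=plane(iA,(231.5,265),.124)
print("trig",fe,he,feA,"tri",tri((iB,(262.5,132.7)),(iA,(231.5,265))),"trig angle",np.arctan2(*(he-fe)[[1,0]]))
# nozzle base/tip
nz=plane(iB,(331,119),.125); print("nozzle tip",nz)
for yaw in (.1,.13,.16):
    r=np.array([[np.cos(yaw),-np.sin(yaw)],[np.sin(yaw),np.cos(yaw)]])
    O=fe[:2]-r@[-.015,.049]; print(yaw,"O",O,"grip lines y:",[(r.T@(p[:2]-O))[1] for p in up+lo],"noz",r.T@(nz[:2]-O),"he",r.T@(he[:2]-O), "headend", r.T@(plane(iB,(353,170),.14)[:2]-O))
print("dish",plane(iA,(263,116),.1165),tri((iA,(263,116)),(vision.camera_info("wrist"),(0,0)))[1]*0)
E
```

```text
mat tex [  193    15   111   174 11206] [248.535   78.3045]
mat C [0.4933 0.3657 0.005 ] tri (array([ 0.4943,  0.3645, -0.0016]), np.float64(0.0030831836003751053))
yaw [np.float64(0.147764135570273), np.float64(0.10845442019428417)] [array([ 0.5036, -0.1855,  0.103 ]), array([ 0.5581, -0.1774,  0.103 ])] [array([ 0.5043, -0.2037,  0.127 ]), array([ 0.5566, -0.1981,  0.127 ])]
trig [ 0.5055 -0.1457  0.124 ] [ 0.5628 -0.1609  0.124 ] [ 0.5059 -0.141   0.124 ] tri (array([ 0.5047, -0.1468,  0.1135]), np.float64(0.0003931964436446807)) trig angle -0.2588514719516643
nozzle tip [ 0.5763 -0.1317  0.125 ]
0.1 O [ 0.5253 -0.193 ] grip lines y: [np.float64(0.009627681800875545), np.float64(0.012261871391284235), np.float64(-0.008591795934278938), np.float64(-0.00814756928554786)] noz [0.0568 0.0559] he [0.0405 0.0282] headend [0.0748 0.0037]
0.13 O [ 0.5267 -0.1924] grip lines y: [np.float64(0.009822675352782138), np.float64(0.01080268757252381), np.float64(-0.008357578862815105), np.float64(-0.009489589576276422)] noz [0.057  0.0538] he [0.0398 0.0265] headend [0.0734 0.0011]
0.16 O [ 0.5281 -0.1917] grip lines y: [np.float64(0.01005292585248111), np.float64(0.00937787875670684), np.float64(-0.008071743841895195), np.float64(-0.010778973184315224)] noz [0.0571 0.0516] he [0.0391 0.0249] headend [ 0.0719 -0.0016]
dish [0.5454 0.0299 0.1165] 0.0
```

```bash
cat > s1.py <<'E'
from h import *
np.set_printoptions(precision=4,suppress=True)
q=down(-np.pi/2+.138)
eoat.move_gripper(.085,30)
env.move_to(np.array([.547,.030,.20]),q)
hit=env.move_linear(np.array([.547,.030,.088]),vel=.12,stop_force=8)
print("desc",hit,readout.read_tool_pos())
if hit: raise SystemExit
eoat.move_gripper(.05,30)
print("gap",readout.read_finger_gap(),readout.read_grip_force(),readout.read_contact_force())
env.move_linear(np.array([.547,.030,.13]),vel=.08)
env.sleep(.1)
print("lift",readout.read_finger_gap(),readout.read_contact_force(),readout.read_time_s())
i=vision.camera_info("scene"); cv2.imwrite("pics/s1.png",cv2.resize(vision.camera("scene")[150:300,230:460],None,fx=3,fy=3)[:,:,::-1])
E
python3 s1.py
```

```text
desc False [0.5477 0.0302 0.0887]
gap 0.06263879968070213 32.51303602941334 [-1.4833 -0.5477  6.0531]
lift 0.06255317222490096 [-0.1853  0.6237 -1.183 ] 7.7
```

View pics/s1.png

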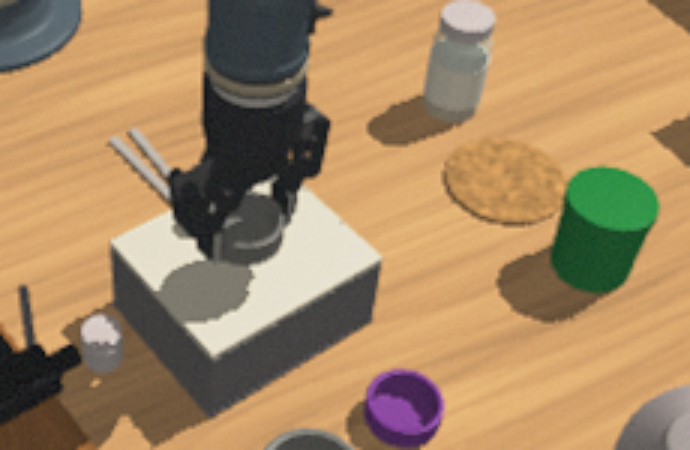

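The crop shows the dish level in the fingers above the lid, at about (250,228). I carry it to the mat next.

```bash
cat > s2.py <<'E'
from h import *
np.set_printoptions(precision=4,suppress=True)
env.move_linear(np.array([.547,.030,.17]),vel=.12)
env.move_linear(np.array([.494,.364,.13]),vel=.17)
env.move_linear(np.array([.494,.364,.025]),vel=.1)
hit=env.move_linear(np.array([.494,.364,-.003]),vel=.025,stop_force=3)
print("placed",hit,readout.read_tool_pos(),readout.read_contact_force(),readout.read_finger_gap())
eoat.move_gripper(.085)
env.move_linear(np.array([.494,.364,.14]),vel=.12)
i=vision.camera_info("scene"); im=vision.camera("scene"); print(readout.read_time_s())
e=None
cv2.imwrite("pics/s2.png",cv2.resize(im[150:270,350:470],None,fx=5,fy=5)[:,:,::-1])
print("exp dish rim px (crop)",(proj(i,(.494,.364,.033))-[350,150])*5,"mat",(proj(i,(.494,.364,.005))-[350,150])*5)
E
python3 s2.py
```

```text
placed True [0.4938 0.3639 0.0057] [-0.8782  0.2882  5.313 ] 0.06236280636342048
14.0333
exp dish rim px (crop) [255.4579 260.2179] mat [246.4098 293.9229]
```

View pics/s2.png

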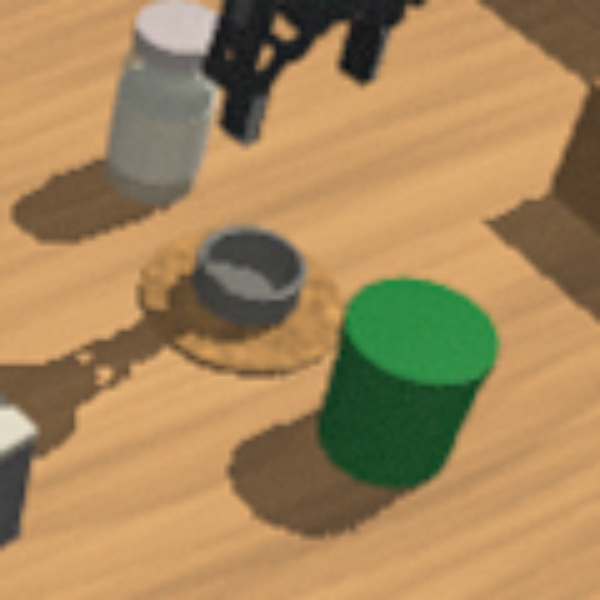

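The crop shows the dish upright, its rim at (250,262) and the mat's centre at about (242,300), so it is 2–3 mm off centre. Next is the lid.

```bash
cat > s3.py <<'E'
from h import *
np.set_printoptions(precision=4,suppress=True)
ex=np.array([np.cos(.138),np.sin(.138),0]); H=np.array([.5963,.0573,.0805]); r=np.hypot(.12,.043); a0=np.arctan2(.043,.12)
tcp=lambda t: H-ex*r*np.cos(a0+t)+np.array([0,0,r*np.sin(a0+t)-.0215])
env.move_linear(tcp(0)+[0,0,.09],vel=.2)
if env.move_linear(tcp(0),vel=.12,stop_force=8): print("hit",readout.read_tool_pos()); raise SystemExit
eoat.move_gripper(.01,30)
print("gap",readout.read_finger_gap(),readout.read_contact_force(),tcp(0),readout.read_time_s())
if readout.read_finger_gap()<.015: raise SystemExit
for t in np.linspace(0,1.86,13)[1:]:
    h=env.move_linear(tcp(t),vel=.12,stop_force=30); f=readout.read_contact_force()
    print(round(t,2),h,f,round(readout.read_finger_gap(),4))
    if h or np.linalg.norm(f)>35: break
print(readout.read_time_s(),readout.read_tool_pos())
cv2.imwrite("pics/s3.png",cv2.resize(vision.camera("side")[80:290,180:460],None,fx=2.5,fy=2.5)[:,:,::-1])
E
python3 s3.py
```

```text
gap 0.02666542765307417 [-0.8023 -4.3499  5.9613] [0.4774 0.0408 0.102 ] 17.2917
0.16 False [ 0.6009 -4.4989 -1.6853] 0.0266
0.31 False [-0.0352 -4.5584 -1.294 ] 0.0267
0.46 False [-1.2353 -5.6208 -0.0589] 0.0266
0.62 False [-1.6533 -4.8978  0.3724] 0.0267
0.78 False [-2.2011 -4.9656  3.2047] 0.0265
0.93 False [-2.6624 -4.21    2.6736] 0.0269
1.08 False [-0.8734 -5.1557  3.5729] 0.0263
1.24 False [ 0.4857 -4.9906  3.5076] 0.0265
1.4 False [ 1.4795 -4.3931  4.4333] 0.0264
1.55 False [ 0.2463 -5.5895  3.1418] 0.0266
1.7 False [ 1.8394 -5.3312  3.9657] 0.0262
1.86 False [ 2.1609 -4.3616  3.5911] 0.0267
21.0917 [0.6728 0.0674 0.1616]
```

View pics/s3.png

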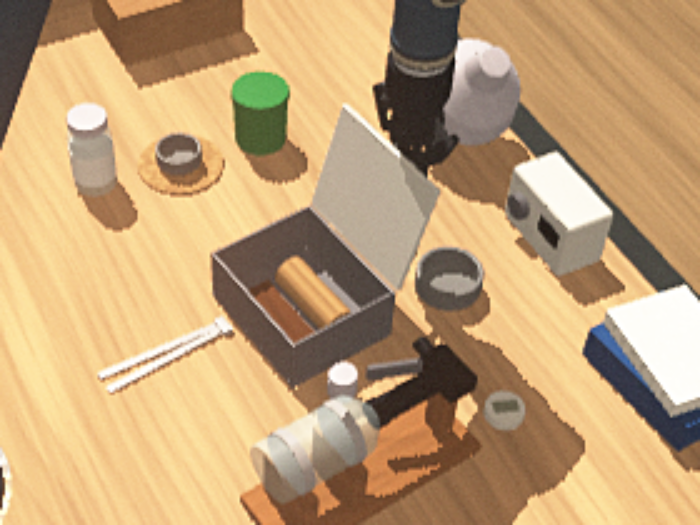

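The crop shows the lid tipped back, its top edge from (345,108) to (437,185), with the gripper behind it. The dish is on the mat at (180,155). I release the lid and squeeze next.

```bash
cat > s4.py <<'E'
from h import *
np.set_printoptions(precision=4,suppress=True)
eoat.move_gripper(.085,30); env.sleep(.3)
p=readout.read_tool_pos()
env.move_linear(p+np.array([.01,0,.14]),vel=.15)
lid=vision.camera("side").copy()
yaw=.135; O=np.array([.527,-.192]); Rm=np.array([[np.cos(yaw),-np.sin(yaw)],[np.sin(yaw),np.cos(yaw)]])
T=lambda x,y,z: np.r_[O+Rm@[x,y],z]
env.move_linear(T(-.003,.015,.30),vel=.2)
env.move_to(T(-.003,.015,.20),down(-np.pi/2+yaw))
if env.move_linear(T(-.003,.015,.092),vel=.1,stop_force=6):
    print("hit",readout.read_tool_pos(),readout.read_contact_force()); raise SystemExit
print("in",readout.read_contact_force(),readout.read_time_s())
pics=[]
for k in range(3):
    eoat.move_gripper(.068,60)
    env.move_linear(T(-.003,.007,.092),vel=.05)
    f1=readout.read_contact_force()
    eoat.move_gripper(.030,60); env.sleep(.65)
    print("squeeze",readout.read_finger_gap(),readout.read_grip_force(),f1,readout.read_contact_force())
    if k==0: pics.append(vision.camera("side").copy())
    eoat.move_gripper(.085)
    env.move_linear(T(-.003,.015,.092),vel=.05); env.sleep(.4)
    print("rel",readout.read_finger_gap(),readout.read_contact_force(),readout.read_time_s())
np.save("pics4.npy",np.array([lid]+pics))
E
python3 s4.py
```

```text
in [0.1425 0.7224 0.29  ] 26.5
squeeze 0.0365402711207923 63.56789946556091 [-1.595   5.4699  2.1132] [-2.1632 -0.7248  7.0097]
rel 0.08493898774426888 [ 0.1152 -0.5563  0.1085] 29.45
squeeze 0.03641595158856889 63.59353423118591 [-1.1379  5.812   0.738 ] [-1.9276 -0.1593  6.6061]
rel 0.08528908379129717 [0.6678 0.4565 0.0931] 32.35
squeeze 0.036264229844044406 63.57489824295044 [-1.9376  6.2852  0.5239] [-2.7804 -0.0661  6.8425]
rel 0.08486947920426527 [-0.2357  0.2443 -0.2223] 35.25
```

```bash
python3 - <<'E'
from h import *
p=readout.read_tool_pos()
env.move_linear(p+np.array([0,0,.2]),vel=.15); env.sleep(.5)
a=vision.camera("side")[80:290,180:440]; s=vision.camera("scene")[130:340,170:460]
b=np.load("pics4.npy")[1][80:290,180:440]
t=np.hstack([cv2.resize(x,(400,300)) for x in (a,b)]); u=np.hstack([cv2.resize(s,(400,290)),cv2.resize(np.load("pics4.npy")[0][80:290,180:440],(400,290))])
cv2.imwrite("pics/fin.png",np.vstack([t,u])[:,:,::-1]); print(readout.read_time_s(),readout.read_contact_force())
E
```

```text
37.3333 [ 0.66163512 -0.39453743 -0.34200185]
```

View pics/fin.png

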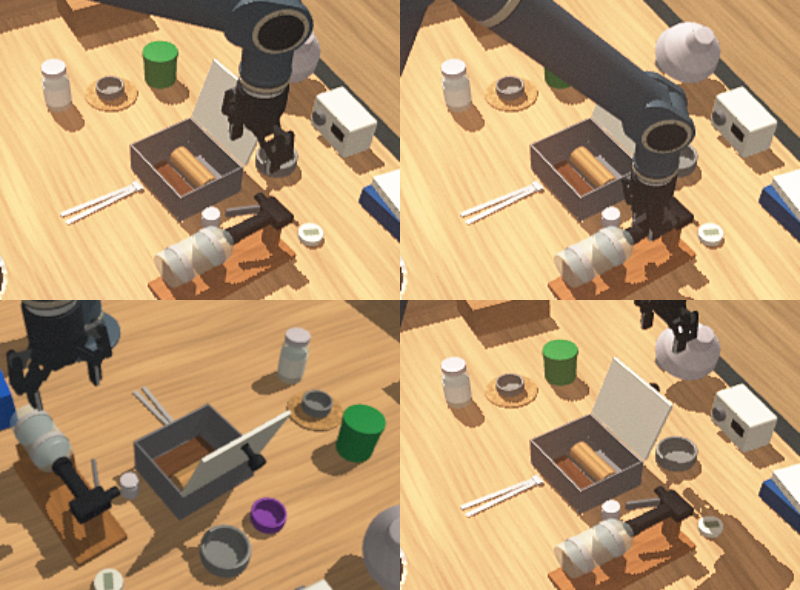

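The montage shows the lid open on its stop at (220,110), the dish on the mat at (110,88), the trigger sprung back at (245,210) and the bystanders in place.

```bash
python3 -c "
from rig import order; print(order.close_job())"
```

```text
the job is handed in; nothing more can be done
None
```

I handed the job in at about 37 s: the dish is upright on the mat (2–3 mm off centre), the lid rests open on its stop, the trigger had three full squeezes (held about 0.65 s each) and sprang back, and nothing else on the shelf appears to have moved.

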